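# Load the vial mixer and hold its run lever in third

## Task

Stand the tall capped vial upright in the round socket of the yellow mixer, all the way down, and let go of it. Only then press the mixer's spring-return lever down past its first two clicks to the third, and keep it there: the program finishes while the robot is still holding the lever down, with the vial still in its socket. Leave the short vial, the jar and the stack of dishes where they stand.

Things in the scene. Friction and masses are not known exactly. Their poses are not given: they have to be found in the camera images.
- mixer: Yellow vial mixer fixed to the bench, 160 (x) by 240 (y) by 70 mm high, front to -x at yaw 0; yaw varies. Origin: centre of its underside, z up. On its top, 60 mm to +y of the centre, is the grey socket head, a block 70 x 70 mm, 40 mm high (top 110 mm above the bench). On its -y side are a vertical metal disc with three studs (the three clicks) and the lever.
- socket_mouth (a point): Centre of the mouth of the socket, at the top of the grey block (110 mm above the bench); axes as the mixer's. The round hole is vertical, 29 mm across and 32 mm deep (flat floor), with a 2 mm chamfer at the mouth. A vial that stands on its floor has its underside 32 mm below this point.
- tall_vial: The tall vial to load: amber glass, 26 mm across and 80 mm tall, with a white cap (24 mm across) as its top 15 mm and a small chamfer at the foot. About 50 g (varies). Origin: centre of its underside, z up along the vial. Stands loose on the bench on the robot's left; which of three places it has varies.
- short_vial: Bystander: a vial of the same kind and width but only 45 mm tall, loose. Origin: centre of its underside.
- jar: Bystander: clear glass jar, 50 mm across and 50 mm tall, loose. Origin: centre of its underside.
- dishes: Bystander: stack of five clear round dishes (one piece), 90 mm across and 72 mm tall, loose on the robot's right. Origin: centre of its underside.
- lever_hinge (a point): Point on the lever's hinge axis, level with the middle of its grip bar: in the mixer's frame 30 mm to -x, 170 mm to -y, 85 mm up; axes as the mixer's. The axis runs along the mixer's y. At lever value q the bar's centre lies 85*cos(0.70-q) mm to the mixer's -x of this point and 85*sin(0.70-q) mm above it (negative: below).
- lever: The whole lever (steel arm and rubber grip bar). Origin: on its hinge axis, 37 mm to the mixer's +y of lever_hinge.
- lever_grip (a point): Black rubber grip bar at the lever's free end: round, 16 mm across, 66 mm long, lying level along the mixer's y beside the casing (inner end 17 mm clear of the casing's side). This point: its centre, 85 mm from the hinge axis. At rest it stands 140 mm above the bench, to the -x side of the hinge; pressed, it swings down in a vertical arc; in third it is about 44 mm above the bench.
- lever_angle (a joint): Lever angle (rad): 0 at rest (up), growing as it is pressed down. Clicks at 0.4 (first), 0.8 (second) and 1.2 (third), with the hump before the third at 1.0; hard stop at 1.3. Pushing the bar takes about 3 to 12 N, rising and falling at each click; the spring pulls it back to 0 from every click when it is let go.

How it is judged:
On the way, in this order (a step that is already met when the one before it is completed fails the run):
1. the tall vial stands home in the socket, let go, the lever still at rest (horizontal distance between tall_vial and socket_mouth below 0.004 m and z of tall_vial in the frame of socket_mouth below -0.027 m and angle between tall_vial's own z axis and vertical below 0.12 rad and contact force between the fingers and tall_vial below 0.3 N and value of joint lever_angle below 0.15 rad), for 0.3 s.
2. the robot presses the lever to the third click and holds it (value of joint lever_angle above 1.08 rad and contact force between any of the fingers, the arm and lever above 1.5 N), for 0.5 s.
At the end, for the whole second after the job is handed in: The robot still holds the lever steady in third (joint over 1.08 rad, push over 1.5 N on the bar); the tall vial stands untouched in the socket, within 4 mm of its axis, foot 27 mm or more below the mouth, tilt under 0.12 rad; short vial, jar and dishes moved less than 30 mm (all of step 2 and velocity of joint lever_angle between -0.3 and 0.3 rad/s and contact force between the fingers and tall_vial below 0.3 N and horizontal distance between tall_vial and socket_mouth below 0.004 m and z of tall_vial in the frame of socket_mouth below -0.027 m and angle between tall_vial's own z axis and vertical below 0.12 rad and distance of each of short_vial, jar, dishes from where it was at the start of the episode below 0.03 m); the arm keeps its last pose, push and grip.
It fails at once if the lever is pressed (over 0.3 rad) before the tall vial is home in the socket (value of joint lever_angle above 0.3 rad and not (horizontal distance between tall_vial and socket_mouth below 0.004 m and z of tall_vial in the frame of socket_mouth below -0.027 m and angle between tall_vial's own z axis and vertical below 0.12 rad)).
It fails at once if the short vial is pushed away (30 mm) (distance of short_vial from where it was at the start of the episode above 0.03 m).
It fails at once if the jar is pushed away (30 mm) (distance of jar from where it was at the start of the episode above 0.03 m).
It fails at once if the stack of dishes is pushed away (30 mm) (distance of dishes from where it was at the start of the episode above 0.03 m).
It also fails if it takes over 54 s, if anything falls off the work surface, if the arm or the gripper's body presses on something with over 40 N, if the wrist force passes 120 N, or if a joint passes its speed limit or range.

## Robot

A 6-joint arm with a two-finger parallel gripper is mounted at the origin on the work surface. World frame = base frame: x ahead of the robot, y to its left, z up, the work surface at z = 0. Lengths are in m, angles in rad, forces in N, time in s.
With the tool pointing down it reaches from about 0.425 to 0.95 m from the base axis. Payload 3.5 kg.
Tool frame: the origin (TCP) lies between the finger pads; the fingertips stand 19 mm ahead of it and the grasp point (between the pads) is the TCP; z points along the fingers, y is the line along which they close (so a half turn about z gives the same grasp; the last joint's range is limited). The gripper opens to 85 mm and grips with 20 to 120 N. Pads are 22 mm wide; open, the fingers measure 114 mm over their backs; the gripper's body (76 mm by 85 mm) begins 54 mm behind the grasp point. The pads swing forward as they close: fully open they stand 13 mm farther back than shut.
Start: joints at [-1.433, 0.286, 1.577, -0, 1.279, -0.15], TCP at [0.192, -0.647, 0.222] pointing down, gripper open.
Joint ranges: [-2.77, 2.77], [-0.9, 2.22], [0.21, 2.48], [-1.53, 4.67], [0.24, 2.81], [-2.84, 2.84]. Speed limits (rad/s): [2.79, 2.79, 3.14, 3.14, 3.14, 3.14].

## Interface

Orientations are given as a unit quaternion [x, y, z, w].
In Python, from plant import get_state, cams, ctrl gives the robot as it stands. The module is installed in compiled form; this text tells all that it offers.
- The arm moves only by the tool jog_arm, never from a script. Its argument "deltas" is text: rows parted by semicolons, each of 6 numbers parted by spaces: the shift along the world's x, y, z normalised to -1 to 1, where 1 is 0.02 m, then the turn, a rotation vector about the world's x, y, z normalised to -1 to 1, where 1 is 0.1 rad. In form: x y z ax ay az; .... A call has 1 to 20 rows; each row shifts and turns the commanded pose from where the row before left it; what a row does not reach is not made up. A row lasts 1/8 s, in which the tool goes at most 62.5 mm and 10.7 degrees, less where a joint would pass 70% of its speed; a pose out of reach is approached as far as the arm can. A call with a number of a shift or a turn outside -1 to 1 is refused whole. A call with a gripper value outside its range is refused whole. "gripper" is the opening, from 0 (shut) to 1 (fully open), set as the call begins (left out, the last holds). The fingers move at their own pace and stop on an object; "squeeze" is the grip in N (left out, the last holds). Time passes only in rows, so rows that do not move let the fingers close. It gives the time, the measured TCP pose, the force, the opening and the grip force at its end, in the units of the state.
- get_state(): the state, without advancing time (a new reading comes with each control period).
- cams.read_camera(name): name is "scene" or "top"; returns a dict with "color" (480x640x3 uint8, blue, green, red), "vfov" (degrees; the focal length in pixels is half the picture's height over the tangent of half this angle, whatever the lens; pixels are square), "cx", "cy" (the principal point, pixels), "rvec" (rotation vector, rad) and "tvec" (3), from world to camera coordinates, as OpenCV has them. Camera axes: x right, y down, z forward; pixel columns grow to the right and rows downward; lengths in m; the calibration is good to about 2 mm. A picture is of the moment at which its call begins. There is no depth.
- ctrl.sign_off(): hands the job in; it is judged then, once.
The state is a dict: "time": time; "qpos": joint angles; "dq": joint speeds; "joint_efforts": joint torques, N m; "eef_pos": TCP position; "tcp_rot": TCP orientation; "contact_force": force on the tool from outside, world axes, zero at the start; "wrist_torque": the same for the moment, N m; "opening": opening from 0.0 (shut) to 1.0 (fully open); "finger_force": force on a finger pad.
Only numpy, scipy, OpenCV 4.12 (cv2) and the standard library are available. Lean on these libraries where they do the work, as an engineer would, in place of code of your own. Each camera call takes 0.05 s, during which the arm holds its last target. There are 200 camera calls.

## Working session

There is one attempt and no reset: what is moved stays moved. The work goes in short steps, Python scripts to look and compute and a tool call to move; the robot and the scene stay as the last step left them, time stands still between calls to the robot, and variables do not carry over. Pictures are saved under pics/ and viewed, at most 10 in all, crops included, and the job is handed in when it is done.

Besides the shell and the picture viewer there is one more tool, called as name(argument=value, ...) on one line, values as JSON. jog_arm: Moves the arm, as the interface text tells. Its arguments: {"type":"object","properties":{"deltas":{"type":"string"},"gripper":{"type":"number"},"squeeze":{"type":"number"}},"required":["deltas"]}

```bash
mkdir -p pics; cat > h.py <<'E'
import numpy as np, cv2
from plant import get_state, cams, ctrl
def cam(n):
    d=cams.read_camera(n); im=d["color"]; f=im.shape[0]/2/np.tan(np.radians(d["vfov"])/2)
    K=np.array([[f,0,d["cx"]],[0,f,d["cy"]],[0,0,1]]); R=cv2.Rodrigues(np.array(d["rvec"],float))[0]
    return im,K,R,np.array(d["tvec"],float).reshape(3)
def ray(c,uv):
    _,K,R,t=c; d=R.T@np.linalg.inv(K)@np.array([uv[0],uv[1],1.]); return -R.T@t,d
def onz(c,uv,z):
    o,d=ray(c,uv); return o+d*(z-o[2])/d[2]
def proj(c,P):
    _,K,R,t=c; p=K@(R@np.array(P,float)+t); return p[:2]/p[2]
E
python3 - <<'E'
from h import *
for n in("scene","top"):
    c=cam(n); cv2.imwrite(f"pics/{n}0.png",c[0]); np.savez(n+"0.npz",*c); print(n,-c[2].T@c[3],c[1][0,0],c[1][:2,2],c[2][2])
print(get_state())
E
```

```text
scene [1.11630304 0.37108114 0.84594302] 477.28154943187883 [322.91403035 241.14683006] [-0.56062724 -0.39821149 -0.72603355]
top [ 0.30276571 -0.07151998  1.34027025] 506.71974085905606 [324.37888928 238.56759659] [ 0.19235374  0.02706636 -0.98095232]
{'time': 0.1, 'qpos': array([-1.43301503e+00,  2.87107149e-01,  1.57803286e+00, -2.73840665e-05,
        1.27861487e+00, -1.50003740e-01]), 'dq': array([-5.31283865e-05, -3.54805406e-03, -3.79388464e-03,  4.28048111e-04,
        1.27719880e-03, -8.02374991e-04]), 'joint_efforts': array([ 7.91918719e-04, -4.07296336e+01, -2.93700600e+01, -1.63934678e-04,
        3.40648119e-03, -1.10344075e-05]), 'eef_pos': array([ 0.19151786, -0.64661378,  0.22026425]), 'tcp_rot': array([ 9.89664176e-01,  1.43400315e-01, -6.50032670e-06, -1.08117488e-03]), 'contact_force': array([-0.542926  ,  0.35185007,  0.35924711]), 'wrist_torque': array([ 0.01734662, -0.01347679, -0.00330956]), 'finger_force': 0.0, 'opening': 1.001766281676972}
```

View pics/scene0.png

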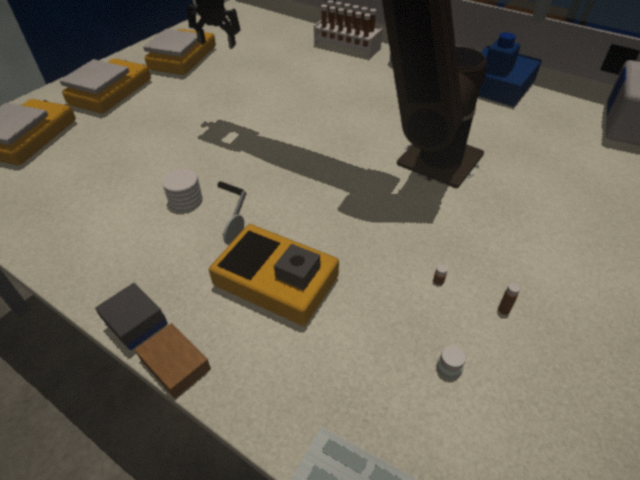

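View pics/top0.png

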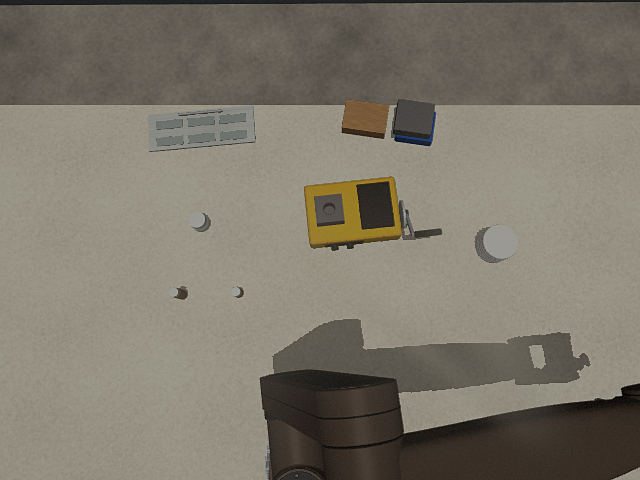

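The scene view shows the tall vial at (509,298), short vial (440,275), jar (452,360), dishes (183,190) and socket hole (298,258). In the top view they are at (178,292), (237,292), (200,221), (498,243) and (329,209). The lever bar is at (427,232) in the top view. Next I'll enlarge the details.

```bash
python3 - <<'E'
from h import *
def ld(n):
    z=np.load(n+"0.npz"); return [z[k] for k in z.files]
s,t=ld("scene"),ld("top")
def crop(c,u,v,w,h,k): 
    return cv2.resize(c[0][v:v+h,u:u+w],(w*k,h*k),interpolation=cv2.INTER_CUBIC)
A=np.hstack([crop(s,265,235,66,50,6),crop(t,300,185,66,50,6)])
B=np.hstack([crop(s,480,275,66,45,6),crop(t,155,270,66,45,6)])
cv2.imwrite("pics/crops.png",np.vstack([A,B]))
hsv=cv2.cvtColor(t[0],cv2.COLOR_BGR2HSV)
m=cv2.inRange(hsv,(15,150,90),(35,255,255)); m[:,:250]=0
cs,_=cv2.findContours(m,cv2.RETR_EXTERNAL,cv2.CHAIN_APPROX_NONE); c=max(cs,key=cv2.contourArea)
P=np.array([onz(t,p[0],0.07)[:2] for p in cv2.convexHull(c)],np.float32)
print(cv2.minAreaRect(P),cv2.boxPoints(cv2.minAreaRect(P)))
E
```

```text
((0.6257173418998718, -0.10729105770587921), (0.16093823313713074, 0.23711861670017242), 6.588146686553955) [[ 0.5321771   0.00125299]
 [ 0.5593821  -0.23429982]
 [ 0.7192576  -0.21583511]
 [ 0.6920526   0.01971771]]
```

View pics/crops.png

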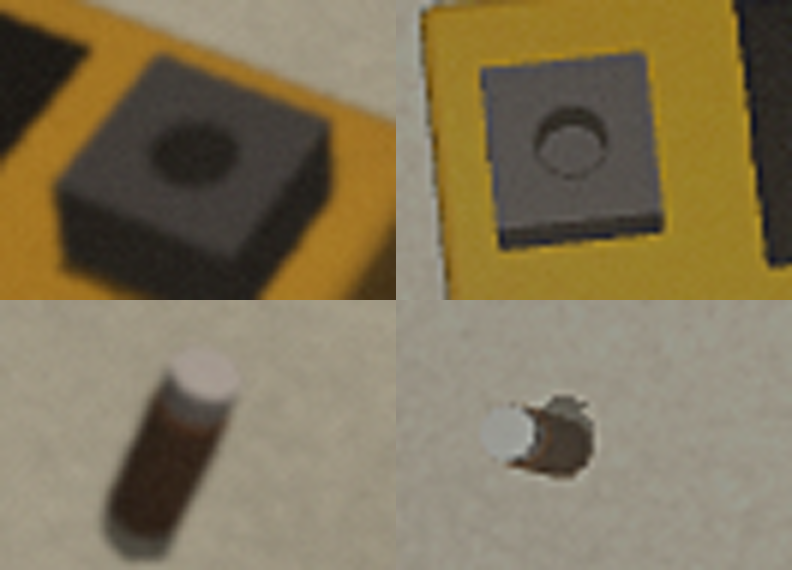

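Crops: the socket mouth is at scene (297.1,260.1) and top (328.8,208.3). The tall vial's cap top is at scene (513.6,287.1) and top (173.3,291.8).

```bash
python3 - <<'E'
from h import *
def ld(n):
    z=np.load(n+"0.npz"); return [z[k] for k in z.files]
s,t=ld("scene"),ld("top")
def tri(a,b):
    o1,d1=ray(s,a);o2,d2=ray(t,b); A=np.c_[d1,-d2]; x=np.linalg.lstsq(A,o2-o1,rcond=None)[0]
    p,q=o1+x[0]*d1,o2+x[1]*d2; return (p+q)/2,np.linalg.norm(p-q)
print("sock",onz(s,(297.1,260.1),.11),onz(t,(328.7,208.2),.11),tri((297.1,260.1),(328.7,208.2)))
print("blk",[onz(t,(300+(u-396)/6,185+v/6-.4),.11)[:2].round(4) for u,v in((482,68),(645,52),(663,212),(498,224))])
print("blkS",[onz(s,(265+u/6-.4,235+v/6-.4),.11)[:2].round(4) for u,v in((160,55),(330,122),(238,256),(60,187))])
print("vial",onz(s,(513.6,287.1),.08),onz(t,(173.2,291.7),.08),tri((513.6,287.1),(173.2,291.7)))
c,sn=np.cos(.115),np.sin(.115)
print("mixer+60y",np.array([.6257,-.1073])+.06*np.array([-sn,c]))
for n,a,z in(("short",(237,292),.045),("jar",(200,221),.05),("dish",(500,241),.072)): print(n,onz(t,a,z))
from scipy.spatial.transform import Rotation as R
print(R.from_quat(get_state()['tcp_rot']).as_matrix().round(3))
# refine cap + grip bar masks
g=cv2.cvtColor(t[0],cv2.COLOR_BGR2GRAY); 
m=(g[280:305,163:190]>185).astype(np.uint8); M=cv2.moments(m,True); print("cap top",M['m10']/M['m00']+163,M['m01']/M['m00']+280,M['m00'],g[285:299,166:182].max(), np.median(g[280:305,155:166]))
m=(g[222:245,414:446]<75).astype(np.uint8); M=cv2.moments(m,True); uv=(M['m10']/M['m00']+414,M['m01']/M['m00']+222);print("bar",uv,M['m00'],onz(t,uv,.14))
E
```

```text
sock [ 0.62176329 -0.04562469  0.11      ] [ 0.6215615  -0.04752756  0.11      ] (array([ 0.62140913, -0.04688239,  0.10897603]), np.float64(0.001492265606441075))
blk [array([ 0.6532, -0.011 ]), array([ 0.6605, -0.0794]), array([ 0.5916, -0.0872]), array([ 0.5861, -0.0187])]
blkS [array([ 0.5921, -0.0834]), array([ 0.5841, -0.0158]), array([ 0.6498, -0.0067]), array([ 0.6598, -0.0741])]
vial [0.41226809 0.34130968 0.08      ] [0.41199413 0.34028164 0.08      ] (array([0.41192099, 0.34090842, 0.0793594 ]), np.float64(0.0008408241726206855))
mixer+60y [ 0.6188152  -0.04769631]
short [0.41573661 0.18677672 0.045     ]
jar [0.60081704 0.29187555 0.05      ]
dish [ 0.54796989 -0.48043705  0.072     ]
[[ 0.959  0.284 -0.   ]
 [ 0.284 -0.959  0.002]
 [ 0.    -0.002 -1.   ]]Traceback (most recent call last):
  File "<stdin>", line 19, in <module>
ZeroDivisionError: float division by zero
```

Socket mouth ≈ (0.6213,-0.0468), tall vial ≈ (0.412,0.3406), yaw ≈ 0.115. I'll swing over with the orientation fixed.

jog_arm(deltas="1 1 0 0 0 0;1 1 0 0 0 0;1 1 0 0 0 0;1 1 0 0 0 0;1 1 0 0 0 0;1 1 0 0 0 0;1 1 0 0 0 0;1 1 0 0 0 0;1 1 0 0 0 0;1 1 0 0 0 0;1 1 0 0 0 0;1 1 0 0 0 0;1 1 0 0 0 0;1 1 0 0 0 0;1 1 0 0 0 0;1 1 0 0 0 0;1 1 0 0 0 0;1 1 0 0 0 0;1 1 0 0 0 0;1 1 0 0 0 0")

```text
time: 2.6
eef_pos: [0.5922, -0.2443, 0.2216]
tcp_rot: [0.99, 0.144, 0.0, -0.0]
contact_force: [-0.3, 0.1, -0.2]
opening: 1.002
finger_force: 0.0
```

jog_arm(deltas="0 1 0 0 0 0;0 1 0 0 0 0;0 1 0 0 0 0;0 1 0 0 0 0;0 1 0 0 0 0;0 1 0 0 0 0;0 1 0 0 0 0;0 1 0 0 0 0;0 1 0 0 0 0;0 1 0 0 0 0;0 1 0 0 0 0;0 1 0 0 0 0;0 1 0 0 0 0;0 1 0 0 0 0;0 1 0 0 0 0;0 1 0 0 0 0;0 1 0 0 0 0;0 1 0 0 0 0;0 1 0 0 0 0;0 1 0 0 0 0")

```text
time: 5.1
eef_pos: [0.5916, 0.1541, 0.2215]
tcp_rot: [0.99, 0.143, -0.0, 0.0]
contact_force: [0.3, 0.3, 0.3]
opening: 0.998
finger_force: 0.0
```

jog_arm(deltas="-1 1 0 0 0 0;-1 1 0 0 0 0;-1 1 0 0 0 0;-1 1 0 0 0 0;-1 1 0 0 0 0;-1 1 0 0 0 0;-1 1 0 0 0 0;-1 1 0 0 0 0;-1 1 -0.5 0 0 0;0 0 -0.5 0 0 0;0 0 0 0 0 0")

```text
time: 6.48
eef_pos: [0.4107, 0.3323, 0.2004]
tcp_rot: [0.99, 0.144, -0.001, 0.001]
contact_force: [-0.6, -0.4, -0.3]
opening: 1.003
finger_force: 0.0
```

jog_arm(deltas="0 0.4 -1 0 0 0;0 0 -1 0 0 0;0 0 -1 0 0 0;0 0 -1 0 0 0;0 0 -1 0 0 0;0 0 -1 0 0 0;0 0 -1 0 0 0;0 0 -0.1 0 0 0;0 0 0 0 0 0")

```text
time: 7.6
eef_pos: [0.4124, 0.3406, 0.0602]
tcp_rot: [0.99, 0.143, 0.0, -0.0]
contact_force: [0.8, -0.1, 0.1]
opening: 0.999
finger_force: 0.0
```

jog_arm(deltas="0 0 0 0 0 0;0 0 0 0 0 0;0 0 0 0 0 0;0 0 0 0 0 0;0 0 0 0 0 0;0 0 0 0 0 0;0 0 0 0 0 0;0 0 0 0 0 0", gripper=0, squeeze=35)

```text
time: 8.6
eef_pos: [0.412, 0.341, 0.06]
tcp_rot: [0.99, 0.143, 0.0, -0.0]
contact_force: [0.2, -0.5, 4.1]
opening: 0.258
finger_force: 34.3
```

jog_arm(deltas="0 0 0.5 0 0 0;0 0 1 0 0 0;0 0 1 0 0 0;0 0 1 0 0 0;0 0 1 0 0 0;0 0 1 0 0 0;0 0 1 0 0 0;0 0 0.5 0 0 0;0 0 0 0 0 0")

```text
time: 9.72
eef_pos: [0.4117, 0.3408, 0.2]
tcp_rot: [0.99, 0.143, 0.0, -0.0]
contact_force: [0.3, 0.5, -0.3]
opening: 0.256
finger_force: 34.3
```

jog_arm(deltas="0.55 -1 0 0 0 0;0.55 -1 0 0 0 0;0.55 -1 0 0 0 0;0.55 -1 0 0 0 0;0.55 -1 0 0 0 0;0.55 -1 0 0 0 0;0.55 -1 0 0 0 0;0.55 -1 0 0 0 0;0.55 -1 0 0 0 0;0.55 -1 0 0 0 0;0.55 -1 0 0 0 0;0.55 -1 0 0 0 0;0.55 -1 0 0 0 0;0.55 -1 0 0 0 0;0.55 -1 0 0 0 0;0.55 -1 0 0 0 0;0.55 -1 0 0 0 0;0.55 -1 0 0 0 0;0.55 -1 0 0 0 0;0 -0.35 -0.5 0 0 0")

```text
time: 12.22
eef_pos: [0.622, -0.0479, 0.1902]
tcp_rot: [0.99, 0.143, 0.001, 0.0]
contact_force: [0.5, -0.4, 0.7]
opening: 0.264
finger_force: 34.3
```

jog_arm(deltas="0 0 0 0 0 0;0 0 0 0 0 0")

```text
time: 12.48
eef_pos: [0.6201, -0.0456, 0.1891]
tcp_rot: [0.99, 0.144, -0.0, -0.0]
contact_force: [0.7, -0.4, -1.1]
opening: 0.257
finger_force: 34.3
```

```bash
python3 - <<'E'
from h import *
for n in("scene","top"):
    c=cam(n); np.savez(n+"1.npz",*c)
    p=proj(c,[.6213,-.0468,.13]); u,v=int(p[0])-33,int(p[1])-40
    i=cv2.resize(c[0][v:v+80,u:u+66],(396,480),interpolation=cv2.INTER_CUBIC); print(n,u,v)
    a=i if n=="scene" else np.hstack([a,i])
cv2.imwrite("pics/c1.png",a); print(get_state()['eef_pos'])
E
```

```text
scene 263 213
top 295 166
[ 0.62048093 -0.04551588  0.1897023 ]
```

View pics/c1.png

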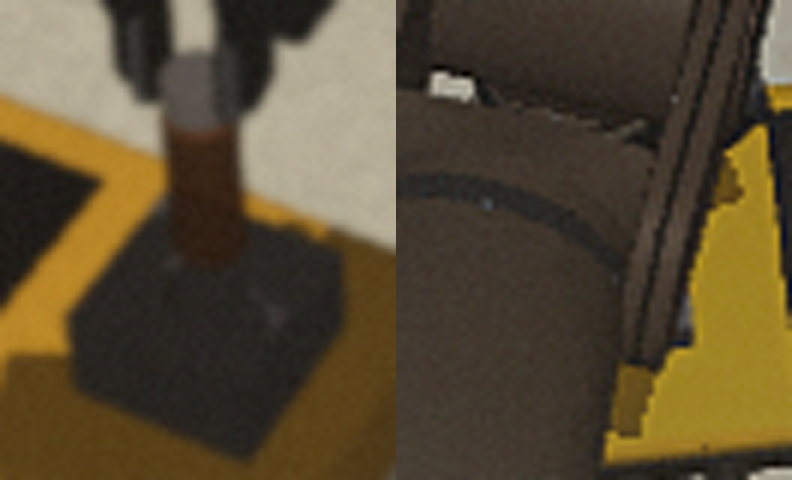

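```bash
python3 - <<'E'
from h import *
z=np.load("scene1.npz"); c=[z[k] for k in z.files]
f=lambda P:((proj(c,P)-[263,213]+.4)*6).round(0)
x,y=.6205,-.0465
for Z in (.13,.195,.21): print("vial",Z,f([x,y,Z]))
for s in(-1,1):
  for Z in(.17,.19,.21): print("finger",s,Z,f([x+s*-.284*.016,y+s*.959*.016,Z]))
E
```

```text
vial 0.13 [204. 242.]
vial 0.195 [194. 106.]
vial 0.21 [192.  73.]
finger -1 0.17 [153. 150.]
finger -1 0.19 [149. 107.]
finger -1 0.21 [145.  62.]
finger 1 0.17 [244. 171.]
finger 1 0.19 [242. 128.]
finger 1 0.21 [240.  84.]
```

The scene view shows the vial hanging straight in the grip, held by its cap, with its foot near (297,252), about over the socket. I'll nudge it and lower it gently.

jog_arm(deltas="0.04 -0.04 -0.5 0 0 0;0 0 -0.4 0 0 0;0 0 -0.2 0 0 0;0 0 -0.15 0 0 0;0 0 -0.15 0 0 0;0 0 0 0 0 0")

```text
time: 13.32
eef_pos: [0.6213, -0.047, 0.1613]
tcp_rot: [0.99, 0.143, -0.0, -0.0]
contact_force: [1.3, -0.1, 0.6]
opening: 0.257
finger_force: 34.4
```

jog_arm(deltas="0 0 -0.2 0 0 0;0 0 -0.2 0 0 0;0 0 -0.2 0 0 0;0 0 -0.2 0 0 0;0 0 -0.2 0 0 0;0 0 -0.1 0 0 0;0 0 0 0 0 0")

```text
time: 14.2
eef_pos: [0.6213, -0.047, 0.1393]
tcp_rot: [0.99, 0.143, -0.0, -0.0]
contact_force: [0.3, 0.5, -0.6]
opening: 0.259
finger_force: 34.4
```

jog_arm(deltas="0 0 -0.1 0 0 0;0 0 -0.1 0 0 0;0 0 0 0 0 0")

```text
time: 14.58
eef_pos: [0.6227, -0.047, 0.138]
tcp_rot: [0.99, 0.143, 0.002, 0.0]
contact_force: [-1.5, 1.6, 6.7]
opening: 0.259
finger_force: 34.9
```

Contact with the floor (6.7 N). Now I'll release and retreat.

jog_arm(deltas="0 0 0 0 0 0;0 0 0 0 0 0;0 0 0 0 0 0;0 0 0 0 0 0;0 0 0 0 0 0;0 0 0 0 0 0", gripper=1)

```text
time: 15.32
eef_pos: [0.6214, -0.047, 0.1355]
tcp_rot: [0.99, 0.143, -0.0, -0.0]
contact_force: [-0.7, 0.4, 0.5]
opening: 1.004
finger_force: 0.0
```

jog_arm(deltas="0 0 0.5 0 0 0;0 0 1 0 0 0;0 0 1 0 0 0;0 0 1 0 0 0;0 0 1 0 0 0;0 0 0.5 0 0 0;0 -1 0 0 0 0;0 -1 0 0 0 0;0 -1 0 0 0 0;0 -1 0 0 0 0;0 -1 0 0 0 0;0 0 0 0 0 0")

```text
time: 16.82
eef_pos: [0.6213, -0.1489, 0.2353]
tcp_rot: [0.99, 0.142, -0.0, -0.0]
contact_force: [-0.4, 0.4, -0.2]
opening: 0.997
finger_force: 0.0
```

```bash
python3 - <<'E'
from h import *
for n in("scene","top"):
    c=cam(n); np.savez(n+"2.npz",*c)
    p=proj(c,[.6213,-.1,.11]); u,v=int(p[0])-60,int(p[1])-50
    i=cv2.resize(c[0][v:v+100,u:u+100],(400,400),interpolation=cv2.INTER_CUBIC); print(n,u,v)
    a=i if n=="scene" else np.hstack([a,i])
    f=lambda P:((proj(c,P)-[u,v]+.4)*4).round(0)
    for Z in(.158,.148,.11): print(Z,f([.6213,-.0468,Z]))
    for d in (0,):
        m=np.array([.6283,-.1064]); C,S=np.cos(.115),np.sin(.115); b=np.array([-.03-.065,-.17]); print("bar",m+[C*b[0]-S*b[1],S*b[0]+C*b[1]])
cv2.imwrite("pics/c2.png",a)
E
```

```text
scene 216 198
0.158 [320. 184.]
0.148 [321. 198.]
0.11 [325. 248.]
bar [ 0.55343443 -0.28617805]
top 289 158
0.158 [158. 183.]
0.148 [158. 187.]
0.11 [159. 203.]
bar [ 0.55343443 -0.28617805]
```

View pics/c2.png

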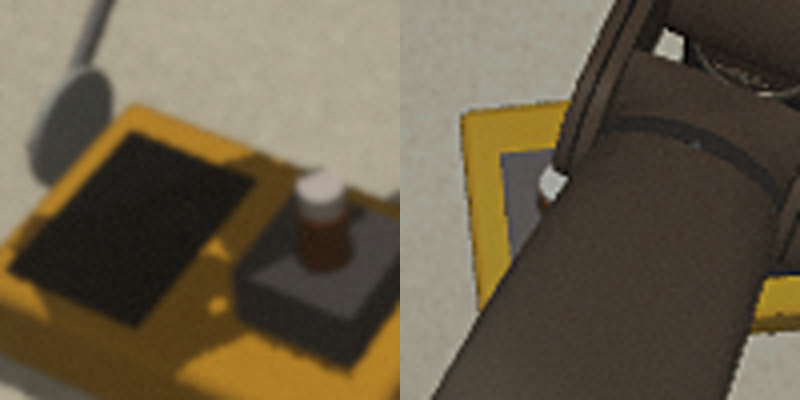

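The vial is seated: its cap top shows at crop (321,185) and (320,184) was predicted. Next I'll check the bar position and plan the arc.

```bash
python3 - <<'E'
from h import *
def ld(n):
    z=np.load(n+"0.npz"); return [z[k] for k in z.files]
for n in("top","scene"):
    c=ld(n); g=cv2.cvtColor(c[0],cv2.COLOR_BGR2GRAY)
    p=proj(c,[.5534,-.2862,.14]).round().astype(int); x,y=p[0]-18,p[1]-10; w=(g[y:y+20,x:x+36]<85).astype(np.uint8)
    k,l,st,ce=cv2.connectedComponentsWithStats(w); i=1+st[1:,4].argmax(); uv=ce[i]+[x,y]; print(n,p,uv,st[i],onz(c,uv,.14))
Q=np.array([0,.2,.4,.6,.8,1.0,1.1,1.2,1.25]); o=.085*np.cos(.7-Q); z=.085+.085*np.sin(.7-Q)
d=np.array([-.9934,-.1148]); b=np.outer(o-o[0],d); print(np.c_[Q,b,z-z[0]].round(4))
E
```

```text
top [427 233] [426.96703297 232.86263736] [  5   6  28  10 182] [ 0.55366417 -0.28529476  0.14      ]
scene [230 188] [231.12865497 188.45614035] [  6   4  28  16 171] [ 0.55367898 -0.28348122  0.14      ]
[[ 0.00e+00 -0.00e+00 -0.00e+00  0.00e+00]
 [ 2.00e-01 -9.50e-03 -1.10e-03 -1.40e-02]
 [ 4.00e-01 -1.61e-02 -1.90e-03 -2.96e-02]
 [ 6.00e-01 -1.94e-02 -2.20e-03 -4.63e-02]
 [ 8.00e-01 -1.94e-02 -2.20e-03 -6.32e-02]
 [ 1.00e+00 -1.61e-02 -1.90e-03 -7.99e-02]
 [ 1.10e+00 -1.32e-02 -1.50e-03 -8.79e-02]
 [ 1.20e+00 -9.50e-03 -1.10e-03 -9.55e-02]
 [ 1.25e+00 -7.40e-03 -9.00e-04 -9.92e-02]]
```

jog_arm(deltas="-0.5 -1 0 0 0 0;-0.5 -1 0 0 0 0;-0.5 -1 0 0 0 0;-0.5 -1 0 0 0 0;-0.5 -1 0 0 0 0;-0.5 -1 0 0 0 0;-0.4 -1 0 0 0 0;0 0 0 0 0 0", gripper=0)

```text
time: 17.92
eef_pos: [0.5528, -0.2887, 0.2355]
tcp_rot: [0.99, 0.142, 0.0, -0.0]
contact_force: [0.4, 0.4, 0.4]
opening: 0.002
finger_force: 0.0
```

jog_arm(deltas="-0.1 0 -1 0 0 0;0 0 -1 0 0 0;0 0 -1 0 0 0;0 0 -0.2 0 0 0;0 0 -0.2 0 0 0;0 0 -0.2 0 0 0;0 0 0 0 0 0")

```text
time: 18.8
eef_pos: [0.5516, -0.2871, 0.1638]
tcp_rot: [0.99, 0.143, 0.0, 0.0]
contact_force: [-0.3, -0.7, -0.2]
opening: -0.003
finger_force: 0.0
```

jog_arm(deltas="0 0 -0.2 0 0 0;0 0 -0.2 0 0 0;0 0 0 0 0 0")

```text
time: 19.18
eef_pos: [0.5511, -0.2868, 0.1549]
tcp_rot: [0.99, 0.143, -0.0, -0.0]
contact_force: [0.1, 0.8, 0.0]
opening: 0.001
finger_force: 0.0
```

jog_arm(deltas="0 0 -0.2 0 0 0;0 0 -0.2 0 0 0;0 0 0 0 0 0")

```text
time: 19.55
eef_pos: [0.5511, -0.2868, 0.1469]
tcp_rot: [0.99, 0.143, -0.0, -0.0]
contact_force: [0.6, 0.3, -1.2]
opening: 0.004
finger_force: 0.0
```

```bash
python3 - <<'E'
from h import *
for n in("scene","top"):
    c=cam(n)
    p=proj(c,[.5534,-.2862,.16]).round().astype(int); u,v=p-[40,40]; u=max(u,0)
    i=cv2.resize(c[0][v:v+80,u:u+80],(400,400),interpolation=cv2.INTER_CUBIC); print(n,u,v)
    a=i if n=="scene" else np.hstack([a,i])
    f=lambda P:((proj(c,P)-[u,v]+.4)*5).round(0)
    print("tcp",f([.5511,-.2868,.147]),"tip",f([.5511,-.2868,.128]),"bar",f([.5534,-.2862,.14]))
cv2.imwrite("pics/c3.png",a)
E
```

```text
scene 189 141
tcp [209. 222.] tip [215. 254.] bar [209. 237.]
top 389 191
tcp [198. 214.] tip [191. 222.] bar [194. 212.]
```

View pics/c3.png

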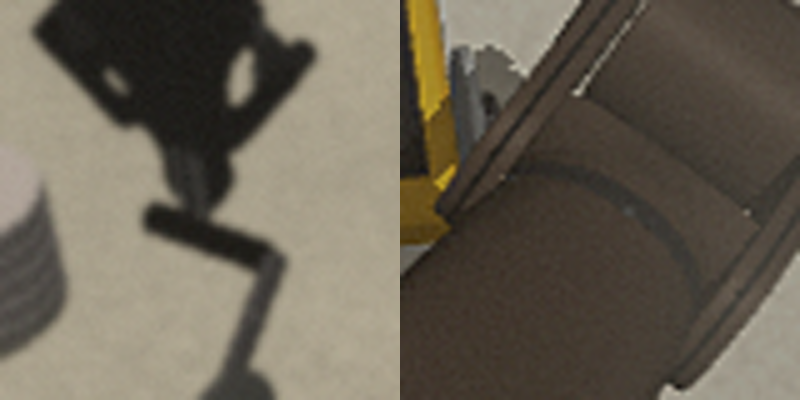

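The scene crop shows the closed tips at (200,215), just above the bar's middle (212,236) and not yet touching it. I'll keep going down.

jog_arm(deltas="0.05 0.05 -0.2 0 0 0;0 0 -0.1 0 0 0;0 0 0 0 0 0")

```text
time: 20.02
eef_pos: [0.5523, -0.2859, 0.1411]
tcp_rot: [0.99, 0.143, -0.0, -0.0]
contact_force: [1.5, 0.7, 0.1]
opening: -0.004
finger_force: 0.0
```

jog_arm(deltas="0 0 -0.2 0 0 0;0 0 -0.1 0 0 0;0 0 0 0 0 0")

```text
time: 20.4
eef_pos: [0.5519, -0.2864, 0.1369]
tcp_rot: [0.99, 0.144, -0.001, 0.0]
contact_force: [-4.6, 1.6, 5.9]
opening: 0.002
finger_force: 3.3
```

Contact (5.9 N up). Now following the arc.

jog_arm(deltas="-0.3 -0.05 -0.5 0 0 0;-0.3 0 -0.5 0 0 0;-0.2 -0.05 -0.5 0 0 0;-0.1 0 -0.5 0 0 0;-0.05 0 -0.5 0 0 0;0 0 -0.5 0 0 0;0 0 0 0 0 0")

```text
time: 21.28
eef_pos: [0.5332, -0.2885, 0.075]
tcp_rot: [0.99, 0.143, -0.0, 0.0]
contact_force: [-3.2, -2.0, 6.1]
opening: 0.001
finger_force: 2.5
```

jog_arm(deltas="0.05 0 -0.4 0 0 0;0.1 0 -0.4 0 0 0;0.15 0 -0.4 0 0 0;0.15 0.05 -0.35 0 0 0;0 0 0 0 0 0")

```text
time: 21.9
eef_pos: [0.5427, -0.2873, 0.0446]
tcp_rot: [0.99, 0.144, -0.0, 0.0]
contact_force: [-3.7, -1.5, 5.4]
opening: -0.003
finger_force: 2.6
```

```bash
python3 - <<'E'
from h import *
for n in("scene","top"):
    c=cam(n)
    p=proj(c,[.58,-.2,.08]).round().astype(int); u,v=p-[80,60]
    i=cv2.resize(c[0][v:v+120,u:u+160],(400,300) if 0 else (640,480),interpolation=cv2.INTER_CUBIC); print(n,u,v)
    f=lambda P:((proj(c,P)-[u,v]+.4)*4).round(0)
    h=np.array([.6283,-.1064]); C,S=np.cos(.115),np.sin(.115)
    for q in(.9,1.0,1.1,1.2,1.3):
      for y in (-.137,-.203):
        b=[-.03-.085*np.cos(.7-q),y]; print(q,f([h[0]+C*b[0]-S*b[1],h[1]+S*b[0]+C*b[1],.085+.085*np.sin(.7-q)]),end=" ")
    cv2.imwrite(f"pics/c4{n}.png",i)
print(get_state()['contact_force'])
E
```

```text
scene 175 168
0.9 [304. 173.] 0.9 [214. 138.] 1.0 [304. 185.] 1.0 [214. 151.] 1.1 [302. 198.] 1.1 [213. 163.] 1.2 [300. 211.] 1.2 [212. 176.] 1.3 [298. 224.] 1.3 [209. 189.] top 309 167
0.9 [408. 322.] 0.9 [511. 311.] 1.0 [405. 321.] 1.0 [508. 310.] 1.1 [403. 319.] 1.1 [505. 308.] 1.2 [401. 315.] 1.2 [502. 305.] 1.3 [398. 311.] 1.3 [499. 300.] [-3.00529324 -1.79823829  5.26102241]
```

View pics/c4scene.png

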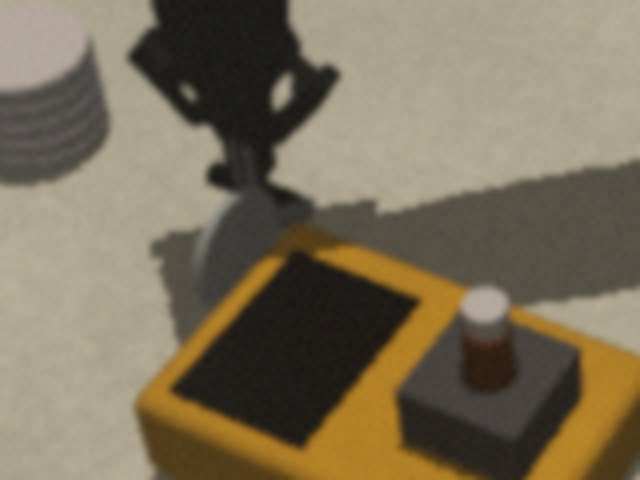

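The bar ends at (215,176) and (300,207) match q ≈ 1.2, and the vial is still in the socket. I'll hold a moment and then sign off.

jog_arm(deltas="0.03 0 -0.06 0 0 0;0 0 0 0 0 0;0 0 0 0 0 0;0 0 0 0 0 0;0 0 0 0 0 0;0 0 0 0 0 0;0 0 0 0 0 0;0 0 0 0 0 0")

```text
time: 23.0
eef_pos: [0.5431, -0.2873, 0.0439]
tcp_rot: [0.99, 0.144, -0.0, 0.0]
contact_force: [-3.0, -1.7, 4.5]
opening: 0.0
finger_force: 2.8
```

```bash
python3 -c "
from plant import *
s=get_state();print(s['eef_pos'],s['contact_force'],ctrl.sign_off())"
```

```text
the job is handed in; nothing more can be done
[ 0.54309366 -0.28726338  0.04385691] [-3.00111816 -1.7443266   4.54472145] None
```

I handed the job in at about 23 s: the tall vial was in the socket and released, and the arm was holding the lever at the third click (about 1.2 rad by camera) with about 4.5 N of downward push; the sign-off returned no verdict.

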